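# Clear the votive glass and open the laptop for a harmonica lesson

## Task

Get the pine ledge ready for a harmonica lesson: lift the empty glass votive cup off the shut laptop and stand it gently, upright, on the cork coaster with its whole foot on the cork. Then raise the laptop's stiff-hinged screen to 110 degrees open, that is 20 degrees past upright, and leave it standing there. Leave the harmonicas, the pitch pipe and the mug where they are.

Things in the scene. Friction and masses are not known exactly. Their poses are not given: they have to be found in the camera images.
- laptop_origin (a point): Centre of the underside of the fixed laptop, on the pine ledge. Generic, aluminium, 250 mm wide (its y), 165 mm deep (its x, pointing from its front edge to its hinge); it faces the robot. Its base is 14.5 mm thick; the base's front face is set back 10 mm behind the lid's front edge, so the lid has a 10 mm lip, free from below, along its whole width. Rubber feet: it does not slide.
- ledge_front (a point): Middle of the top front edge (towards the robot) of the fixed pine ledge, a board 22 mm thick, its top 70 mm above the work surface, running along world y, 200 mm deep in x. The laptop's front edge overhangs this edge by 10 to 45 mm at its middle, with free air below.
- screen_hinge (a point): Middle of the hinge axis of the laptop's lid (the screen). The axis is the laptop's y axis, 82.5 mm from laptop_origin towards +x of the laptop and 15 mm above the ledge.
- screen_edge (a point): Middle of the lower (screen-side) front edge of the laptop's lid, 165 mm from the hinge axis; moves with the lid. Shut, it is 16 mm above the ledge. The lid is an aluminium plate 8 mm thick, 250 mm wide, 0.28 kg, with the display on its lower face; shut, its top is 24 mm above the ledge.
- screen (a joint): Opening angle of the laptop's lid in rad: 0 shut (as it always starts), grows as the front edge is raised, 1.571 upright, 1.920 is 110 degrees; stop at 2.3. The hinge is stiff (about 0.5 N m of friction): the lid stays where it is left, and about 5 N at the front edge raises it.
- cup_center (a point): Centre, half-way up, of the empty glass votive cup: open round cup 54 mm tall, outer diameter 45 mm at the foot, 50 mm half-way up, 52 mm at the rim, wall 3.5 mm, about 0.11 kg. It starts upright on the shut lid, its foot 27 mm below this point.
- coaster_top (a point): Centre of the top face of the round cork coaster, 100 mm in diameter, 6 mm thick, fixed on the ledge; it lies on the left or the right of the laptop.
- rack_origin (a point): Centre of the underside of the fixed wooden harmonica rack, 150 mm along its x, 46 mm along its y, 40 mm tall, on the ledge on the other side of the laptop from the coaster. Four harmonicas stand on end in its slots to 110 mm above the ledge. A chrome spring capo is clipped to its front (-x) end and stands out 33 mm there, to 94 mm above the ledge.
- harp1_center (a point): Centre of a harmonica, 102 x 27 x 20 mm, standing on end in the rack; leave alone.
- harp2_center (a point): Centre of the second harmonica, the same; leave alone.
- harp3_center (a point): Centre of the third harmonica, the same; leave alone.
- harp4_center (a point): Centre of the fourth harmonica, the same; leave alone.
- pitch_pipe_center (a point): Centre of the orange plastic pitch pipe, 62 x 25 x 12 mm, lying on the ledge near its left (+y) end; leave alone.
- mug_center (a point): Centre, half-way up, of a white mug, 72 mm in diameter and 85 mm tall, standing on the ledge near its right (-y) end; leave alone.

How it is judged:
By the outcome, as a careful person would: the job done as asked, in the order asked, and still so for the second after the job is handed in, with the robot touching nothing.
It also fails if it takes over 62 s, if anything falls off the work surface, if the arm or the gripper's body presses on something with over 40 N, if the wrist force passes 120 N, or if a joint passes its speed limit or range.

## Robot

A 6-joint arm with a two-finger parallel gripper is mounted at the origin on the work surface. World frame = base frame: x ahead of the robot, y to its left, z up, the work surface at z = 0. Lengths are in m, angles in rad, forces in N, time in s.
With the tool pointing down it reaches from about 0.35 to 0.875 m from the base axis. Payload 15.5 kg.
Tool frame: the origin (TCP) lies on the centre line of the jaws, within the pads' length; the fingertips stand 11 mm ahead of it and the grasp point (between the pads) lies 8 mm behind it; z points along the fingers, y is the direction in which the jaws open and shut (so a half turn about z gives the same grasp; the last joint's range is limited). The gripper opens to 85 mm and grips with 20 to 120 N. Pads are 22 mm wide; open, the fingers measure 114 mm over their backs; the gripper's body (76 mm by 85 mm) begins 54 mm behind the grasp point. The pads swing forward as they close: fully open they stand 13 mm farther back than shut.
Start: joints at [-1.196, 0.494, 1.345, -0, 1.302, -0.096], TCP at [0.283, -0.557, 0.242] pointing down, gripper open.
Joint ranges: [-2.91, 2.91], [-0.82, 2.16], [0.22, 2.67], [-1.22, 4.37], [0.12, 2.79], [-3.08, 3.08]. Speed limits (rad/s): [1.89, 1.89, 2.57, 3.01, 3.01, 3.01].

## Interface

Orientations are given as a unit quaternion [w, x, y, z].
In Python, from workcell import status, grab_frame, order, nets gives the robot as it stands. The module is installed in compiled form; this text tells all that it offers.
- The arm moves only by the tool move_arm, never from a script. Its argument "targets" is a list of rows, each a list of 7 numbers: the shift along the tool's x, y, z in units of 30 mm (1.0 is 30 mm), then the turn, a rotation vector about the tool's x, y, z in units of 10 degrees (1.0 is 10 degrees), then the closure in counts, from 0 (fully open) to 255 (shut). A call has 1 to 8 rows; each row is the pose to reach, as a shift and turn from the pose commanded when the call began, along the tool's axes at that moment; what a row does not reach only later rows make up. A row lasts 1/8 s, in which the tool goes at most 62.5 mm and 10.7 degrees, less where a joint would pass 70% of its speed; a pose out of reach is approached as far as the arm can. A call with a gripper value outside its range is refused whole. The fingers move at their own pace and stop on an object; "squeeze" is the grip in N (left out, the last holds). Time passes only in rows, so rows that repeat a pose let the fingers close. It gives the time, the measured TCP pose, the force and the opening at its end, in the units of the state.
- status.read_state(): the state, without advancing time (a new reading comes with each control period).
- grab_frame(name): name is "scene" or "top" or "wrist"; returns a dict with "image" (480x640x3 uint8, red, green, blue), "fx", "fy", "cx", "cy" (pixels), "dist" ([k1, k2, p1, p2, k3] as OpenCV has them; the pictures are not rectified), "R" (3x3) and "t" (3): a world point X has camera coordinates R X + t; the wrist camera has in their place "hand_eye" (4x4, takes a point from camera to tool coordinates, whose origin is the TCP and whose axes are the flange's). Camera axes: x right, y down, z forward; pixel columns grow to the right and rows downward; lengths in m; the calibration is good to about 2 mm. A picture is of the moment at which its call begins: read the wrist's pose just before it. There is no depth.
- order.sign_off(): hands the job in, once; it reports no verdict.
Trained networks look in the newest picture that a camera, given by its name, has taken for a name from the list of things; names that differ only in an ending like _2 or _b are one class to them, and where a whole thing is asked for, a point or a joint stands for the part that bears it (a point fixed in the world has none). Each returns a list of dicts, best first, with "conf" (0 to 1); they miss things now and then, are a little off and sometimes report something else, mostly with a low value. They report only what shows in the picture. A call takes as long as a camera call.
- nets.outline_of(camera, name): "pixels" (480x640 bool, what is visible of it) and "bbox" ([centre column, centre row, width, height] in pixels, round what is visible of it).
The state is a dict: "time": time; "joint_positions": joint angles; "joint_velocities": joint speeds; "tau": joint torques, N m; "eef_pos": TCP position; "eef_rot": TCP orientation; "force": force on the tool from outside, world axes, zero at the start; "wrist_torque": the same for the moment, N m; "grip_width": finger opening in m.
Only numpy, scipy, OpenCV 4.12 (cv2) and the standard library are available. Lean on these libraries where they do the work, as an engineer would, in place of code of your own. Each camera call takes 0.05 s, during which the arm holds its last target. There are 200 camera calls.

## Working session

There is one attempt and no reset: what is moved stays moved. The work goes in short steps, Python scripts to look and compute and a tool call to move; the robot and the scene stay as the last step left them, time stands still between calls to the robot, and variables do not carry over. Pictures are saved under pics/ and viewed, about 8 in all and at most 12, crops included, and the job is handed in when it is done.

Besides the shell and the picture viewer there is one more tool, called after "Call:" in YAML: its name, and indented under it one key for each argument. move_arm: Moves the arm, as the interface text tells. Its arguments: {"type":"object","properties":{"targets":{"type":"array"},"squeeze":{"type":"number"}},"required":["targets"]}

```bash
mkdir -p pics
cat > h.py <<'E'
import numpy as np, cv2
from workcell import status, grab_frame, order, nets
def save(f,n): cv2.imwrite('pics/'+n,f['image'][:,:,::-1])
def K(f): return np.array([[f['fx'],0,f['cx']],[0,f['fy'],f['cy']],[0,0,1.]])
def Rq(q): 
    from scipy.spatial.transform import Rotation as R
    return R.from_quat([q[1],q[2],q[3],q[0]]).as_matrix()
def ext(f,s=None):
    if 'R' in f: return np.array(f['R']),np.array(f['t'])
    T=np.eye(4);T[:3,:3]=Rq(s['eef_rot']);T[:3,3]=s['eef_pos']
    M=np.linalg.inv(T@np.array(f['hand_eye']));return M[:3,:3],M[:3,3]
def ray(f,uv,s=None):
    R,t=ext(f,s);p=cv2.undistortPoints(np.array(uv,float).reshape(-1,1,2),K(f),np.array(f['dist'])).reshape(-1,2)
    d=np.c_[p,np.ones(len(p))]@R; return -R.T@t,d
def onz(f,uv,z,s=None):
    c,d=ray(f,uv,s); return c+d*((z-c[2])/d[:,2])[:,None]
def proj(f,X,s=None):
    R,t=ext(f,s);return cv2.projectPoints(np.array(X,float).reshape(-1,3),cv2.Rodrigues(R)[0],t,K(f),np.array(f['dist']))[0].reshape(-1,2)
E
python3 - <<'E'
from h import *
np.set_printoptions(precision=4,suppress=True)
s=status.read_state();print({k:np.round(v,3) for k,v in s.items()})
Z={'cup_center':.07+.024+.027,'coaster_top':.076,'screen_edge':.094,'rack_origin':.11,'laptop_origin':.094,'mug_center':.155,'pitch_pipe_center':.082,'harp1_center':.18}
for c in ['top','scene']:
    f=grab_frame(c);save(f,c+'0.png');print(c,-np.array(f['R']).T@f['t'])
    for n in Z:
        for r in nets.outline_of(c,n)[:2 if n[0]!='h' else 4]:
            print(n,round(r['conf'],2),np.round(r['bbox'],1),onz(f,r['bbox'][:2],Z[n])[0])
E
```

```text
{'time': np.float64(0.0), 'joint_positions': array([-1.197,  0.494,  1.346,  0.   ,  1.302, -0.095]), 'joint_velocities': array([-0.002, -0.001,  0.002,  0.002,  0.   , -0.   ]), 'tau': array([ -0.005, -88.216, -38.387,  -0.001,   0.01 ,   0.   ]), 'eef_pos': array([ 0.283, -0.557,  0.242]), 'eef_rot': array([-0.001,  0.973,  0.233, -0.   ]), 'force': array([-0.402, -0.03 , -0.117]), 'wrist_torque': array([0.002, 0.008, 0.001]), 'grip_width': np.float64(0.086)}
top [ 0.3313 -0.0155  1.3295]
cup_center 0.65 [333.6 250.2  22.3  21.6] [ 0.5463 -0.0417  0.121 ]
coaster_top 0.94 [433.9 226.1  37.   42.7] [ 0.6154 -0.3083  0.076 ]
screen_edge 0.73 [325.5 251.7  97.   69.6] [ 0.5474 -0.0215  0.094 ]
screen_edge 0.72 [326.4 251.8 100.5  63.9] [ 0.5472 -0.0238  0.094 ]
rack_origin 0.65 [197.8 238.7  20.5  66.8] [0.5824 0.3059 0.11  ]
laptop_origin 0.56 [325.7 248.9 102.   67.7] [ 0.5547 -0.0221  0.094 ]
mug_center 0.96 [494.8 233.9  35.9  44.5] [ 0.5762 -0.4427  0.155 ]
pitch_pipe_center 0.5 [145.2 225.   16.9  23.8] [0.6275 0.4586 0.082 ]
harp1_center 0.72 [193.4 251.7  19.5  15.9] [0.5361 0.2971 0.18  ]
scene [ 1.4515 -0.5462  0.8473]
cup_center 0.69 [294.7 253.2  28.   35.5] [ 0.5534 -0.0376  0.121 ]
coaster_top 0.97 [191.  331.2  52.6  35.9] [ 0.622  -0.3067  0.076 ]
coaster_top 0.74 [438.4 213.   10.9  30.4] [0.5295 0.3978 0.076 ]
screen_edge 0.93 [302.1 264.8 133.3  72.7] [ 0.5658 -0.0266  0.094 ]
rack_origin 0.62 [432.9 222.1  57.5  64.5] [0.5953 0.3165 0.11  ]
rack_origin 0.56 [302.6 267.1 135.5  77.3] [ 0.5922 -0.0409  0.11  ]
laptop_origin 0.78 [303.1 268.4 133.5  75.7] [ 0.5781 -0.0314  0.094 ]
mug_center 0.85 [108.9 337.2  48.   61.4] [ 0.6507 -0.4606  0.155 ]
mug_center 0.71 [293.1 308.9 458.6 219.3] [ 0.7447 -0.1505  0.155 ]
harp1_center 0.59 [416.4 202.7  16.4  29.6] [0.594  0.2569 0.18  ]
```

Run:
```python
import cv2,numpy as np
a=cv2.resize(cv2.imread('pics/top0.png')[180:320,120:540],None,fx=1.9,fy=1.9,interpolation=2)
b=cv2.resize(cv2.imread('pics/scene0.png')[170:400,60:500],(798,330))
b=b[:, :a.shape[1]];a=a[:,:b.shape[1]]
cv2.imwrite('pics/both0.png',np.vstack([a,b]));print(a.shape)
```

```text
(266, 798, 3)
```

View pics/both0.png

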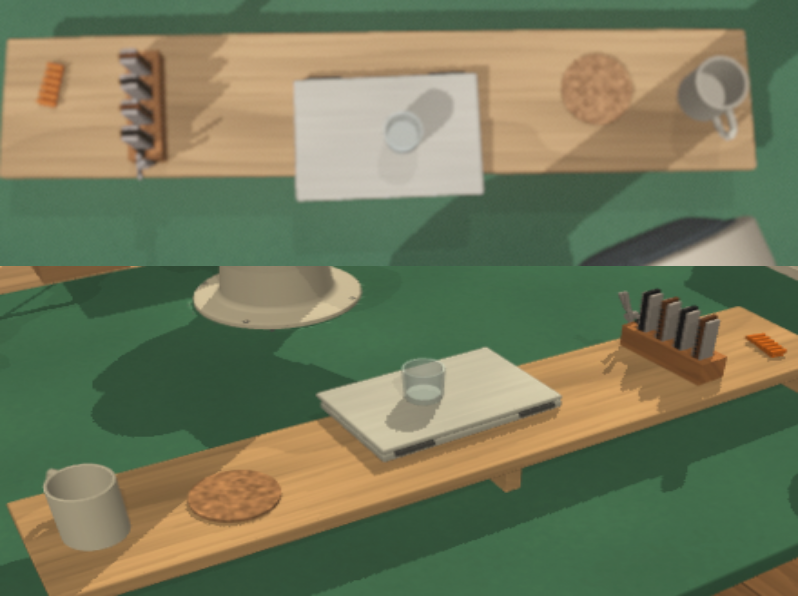

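```bash
cat >> h.py <<'E'
np.set_printoptions(precision=4,suppress=True)
def to(p,s=None):
    s=s or status.read_state();return Rq(s['eef_rot']).T@(np.array(p)-s['eef_pos'])/.03
E
python3 - <<'E'
from h import *
from scipy.optimize import least_squares as ls
F={c:grab_frame(c) for c in ['top','scene']}
L={}
for n in ['cup_center','coaster_top']:
    C=[ray(F[c],nets.outline_of(c,n)[0]['bbox'][:2]) for c in F]
    A=sum(np.eye(3)-np.outer(d[0],d[0])/(d[0]@d[0]) for c,d in C); b=sum((np.eye(3)-np.outer(d[0],d[0])/(d[0]@d[0]))@c for c,d in C)
    print(n,np.linalg.solve(A,b))
f=F['top'];u=np.array([[276.3,285.3],[374.2,281.6],[370.5,218.4],[274.7,222.1]])
m=nets.outline_of('top','screen_edge')[0]['pixels'].astype(np.uint8)
bx=cv2.boxPoints(cv2.minAreaRect(cv2.findNonZero(m)));print(bx)
def fit(u):
    T=np.array([[-82.5,125],[-82.5,-125],[82.5,-125],[82.5,125]])/1e3
    g=lambda p:(proj(f,np.c_[(T@np.array([[np.cos(p[2]),np.sin(p[2])],[-np.sin(p[2]),np.cos(p[2])]]))+p[:2],np.full(4,.094)])-u).ravel()
    r=ls(g,[.55,-.02,0]);return r.x,np.abs(r.fun).max()
print(fit(u));print(onz(f,u,.094))
w=grab_frame('wrist');print(w['hand_eye'],w['fx'])
s=status.read_state();print(Rq(s['eef_rot']),to([.54,-.04,.27]))
E
```

```text
cup_center [ 0.546  -0.0399  0.1192]Traceback (most recent call last):
  File "<stdin>", line 6, in <module>
IndexError: list index out of range
```

Run:
```python
from h import *
from scipy.optimize import least_squares as ls
f=grab_frame('top');u=np.array([[276.3,285.3],[374.2,281.6],[370.5,218.4],[274.7,222.1]])
r=nets.outline_of('top','screen_edge')
if r: print(cv2.boxPoints(cv2.minAreaRect(cv2.findNonZero(r[0]['pixels'].astype(np.uint8)))))
T=np.array([[-82.5,125],[-82.5,-125],[82.5,-125],[82.5,125]])/1e3
g=lambda p:(proj(f,np.c_[(T@np.array([[np.cos(p[2]),np.sin(p[2])],[-np.sin(p[2]),np.cos(p[2])]]))+p[:2],np.full(4,.094)])-u).ravel()
r=ls(g,[.55,-.02,0]);print(r.x,r.fun);print(onz(f,u,.094))
w=grab_frame('wrist');print(w['hand_eye'],w['fx'])
s=status.read_state();print(Rq(s['eef_rot']),to([.54,-.04,.27]))
```

```text
[[274.1931 220.4654]
 [372.9275 218.4505]
 [374.2427 282.893 ]
 [275.5083 284.908 ]]
[ 0.5481 -0.0174  0.0272] [-0.4095  0.1322  0.3035 -0.0014  0.2903 -0.1111 -0.1829 -0.0481]
[[ 0.4625  0.1042  0.094 ]
 [ 0.469  -0.1439  0.094 ]
 [ 0.6337 -0.1394  0.094 ]
 [ 0.627   0.1093  0.094 ]]
[[ 0.0003 -0.9545 -0.2983  0.0747]
 [ 1.      0.0006 -0.0008  0.001 ]
 [ 0.001  -0.2983  0.9545 -0.1321]
 [ 0.      0.      0.      1.    ]] 357.60907675464836
[[ 0.8917  0.4527  0.    ]
 [ 0.4527 -0.8917  0.    ]
 [ 0.0001 -0.     -1.    ]] [ 15.4452 -11.4962  -0.9228]
```

Call:
move_arm:
  targets:
    - [15.4,-11.5,-0.9,0,0,0,0]
    - [15.4,-11.5,-0.9,0,0,0,0]
    - [15.4,-11.5,-0.9,0,0,0,0]
    - [15.4,-11.5,-0.9,0,0,0,0]
    - [15.4,-11.5,-0.9,0,0,0,0]
    - [15.4,-11.5,-0.9,0,0,0,0]
    - [15.4,-11.5,-0.9,0,0,0,0]
    - [15.4,-11.5,-0.9,0,0,0,0]

```text
time: 2.3
eef_pos: [0.5052, -0.1078, 0.266]
eef_rot: [0.0, 0.973, 0.233, 0.0]
force: [0.3, -1.2, 0.6]
grip_width: 0.0853
```

Run:
```python
from h import *
s=status.read_state();print(s['time'],s['eef_pos'],to([.546,-.041,.26]))
```

```text
2.3 [ 0.5052 -0.1078  0.266 ] [ 2.2196 -1.3686  0.2005]
```

Call:
move_arm:
  targets:
    - [2.2,-1.4,0.2,0,0,0,0]
    - [2.2,-1.4,0.2,0,0,0,0]
    - [2.2,-1.4,0.2,0,0,0,0]
    - [2.2,-1.4,0.2,0,0,0,0]

```text
time: 2.8
eef_pos: [0.5438, -0.0434, 0.2597]
eef_rot: [0.0, 0.973, 0.232, -0.0]
force: [-0.5, -0.0, 0.2]
grip_width: 0.0852
```

Run:
```python
from h import *
s=status.read_state();f=grab_frame('wrist');save(f,'w1.png');print(s['eef_pos'],s['force'])
for r in nets.outline_of('wrist','cup_center'):
    print(r['conf'],r['bbox'],onz(f,[r['bbox'][:2]],.121,s))
print('tcp/cup est px',proj(f,[s['eef_pos'],[.546,-.041,.148],[.546,-.041,.094]],s))
```

```text
[ 0.5438 -0.0434  0.2597] [-0.4899 -0.002   0.2049]
0.61 [318.5, 233.8, 72.3, 76.8] [[ 0.5372 -0.0402  0.121 ]]
tcp/cup est px [[324.8154 317.1176]
 [324.1618 234.3275]
 [324.686  216.5069]]
```

View pics/w1.png

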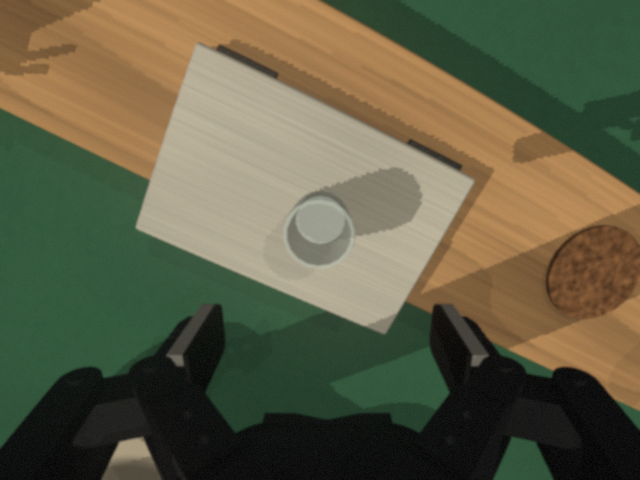

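Run:
```python
from h import *
from scipy.optimize import least_squares as ls
s=status.read_state();f=grab_frame('wrist')
print('rim',onz(f,[[319.5,232.5]],.148,s),'foot',onz(f,[[321,221]],.0975,s))
print('coaster',onz(f,[[596,271]],.076,s))
u=np.array([[137,229],[386,333.5],[473.5,180.5],[198,43]])
T=np.array([[-82.5,125],[-82.5,-125],[82.5,-125],[82.5,125]])/1e3
g=lambda p:(proj(f,np.c_[(T@np.array([[np.cos(p[2]),np.sin(p[2])],[-np.sin(p[2]),np.cos(p[2])]]))+p[:2],np.full(4,.094)],s)-u).ravel()
r=ls(g,[.55,-.02,0]);print(r.x,r.fun)
for z in (.18,.119):print(to([.544,-.038,z],s))
```

```text
rim [[ 0.5458 -0.0376  0.148 ]] foot [[ 0.5419 -0.0397  0.0975]]
coaster [[ 0.6149 -0.3071  0.076 ]]
[ 0.546  -0.0192  0.0308] [-2.4799  1.0385  0.0518  2.8628  4.271  -0.3365 -1.8315 -1.4936]
[ 0.0875 -0.1642  2.6616]
[ 0.0876 -0.1646  4.6949]
```

Call:
move_arm:
  targets:
    - [0.1,-0.15,2.0,0,0,0,0]
    - [0.1,-0.15,3.5,0,0,0,0]
    - [0.1,-0.15,4.3,0,0,0,0]
    - [0.1,-0.15,4.75,0,0,0,0]
    - [0.1,-0.15,4.75,0,0,0,0]
    - [0.1,-0.15,4.75,0,0,0,60]
    - [0.1,-0.15,4.75,0,0,0,120]
    - [0.1,-0.15,4.75,0,0,0,160]
  squeeze: 25

```text
time: 3.95
eef_pos: [0.5455, -0.0369, 0.1182]
eef_rot: [0.0, 0.973, 0.233, 0.001]
force: [-0.6, 2.5, 8.2]
grip_width: 0.0509
```

Call:
move_arm:
  targets:
    - [0,0,0,0,0,0,160]
    - [0,0,0,0,0,0,160]
    - [0,0,0,0,0,0,160]

```text
time: 4.32
eef_pos: [0.5455, -0.0369, 0.1182]
eef_rot: [0.0, 0.973, 0.233, 0.001]
force: [-1.0, 1.7, 7.6]
grip_width: 0.051
```

Call:
move_arm:
  targets:
    - [0,0,-0.3,0,0,0,160]
    - [0,0,-1,0,0,0,160]
    - [0,0,-2,0,0,0,160]
    - [0,0,-2.6,0,0,0,160]
    - [0,0,-2.6,0,0,0,160]

```text
time: 4.95
eef_pos: [0.5457, -0.0371, 0.1968]
eef_rot: [0.001, 0.973, 0.233, 0.001]
force: [0.2, 0.0, -2.0]
grip_width: 0.0506
```

Run:
```python
from h import *
s=status.read_state();print(s['eef_pos'],s['force'],s['grip_width'],to([.616,-.307,.196],s))
f=grab_frame('wrist');save(f,'w2.png')
print(nets.outline_of('wrist','cup_center')[0]['bbox'])
```

```text
[ 0.5457 -0.0371  0.1968] [ 0.1814  0.0475 -1.9952] 0.050575510078744224 [-1.985   9.0826  0.04  ]
[326.4, 335.6, 147.6, 164.5]
```

Call:
move_arm:
  targets:
    - [-2,9.1,0,0,0,0,160]
    - [-2,9.1,0,0,0,0,160]
    - [-2,9.1,0,0,0,0,160]
    - [-2,9.1,0,0,0,0,160]
    - [-2,9.1,0,0,0,0,160]
    - [-2,9.1,0,0,0,0,160]
    - [-2,9.1,0,0,0,0,160]
    - [-2,9.1,0,0,0,0,160]

```text
time: 6.05
eef_pos: [0.6149, -0.3063, 0.195]
eef_rot: [-0.0, 0.972, 0.233, -0.0]
force: [-0.2, 0.5, -0.8]
grip_width: 0.0503
```

Run:
```python
from h import *
s=status.read_state();print(s['eef_pos'],s['force'],s['grip_width'],to([.616,-.307,.101],s))
f=grab_frame('wrist');save(f,'w3.png')
for n in ('cup_center','coaster_top'):
  for r in nets.outline_of('wrist',n): print(n,r['conf'],r['bbox'])
print(proj(f,[[.616,-.307,.076]],s))
```

```text
[ 0.6149 -0.3063  0.195 ] [-0.1767  0.4974 -0.7965] 0.0502982912566261 [0.0237 0.0409 3.1318]
cup_center 0.79 [326.5, 338.5, 150.2, 168.3]
cup_center 0.73 [59.2, 181.2, 118.4, 258.3]
coaster_top 0.82 [328.2, 226.3, 137.9, 110.1]
[[327.6   234.649]]
```

View pics/w3.png

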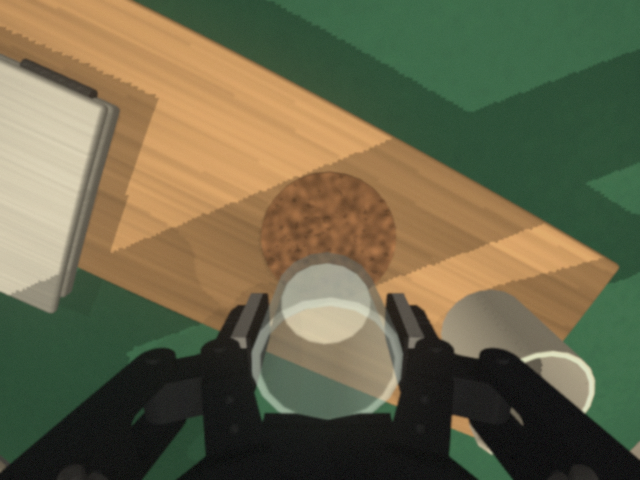

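Call:
move_arm:
  targets:
    - [0,0,1,0,0,0,160]
    - [0,0,2,0,0,0,160]
    - [0,0,2.6,0,0,0,160]
    - [0,0,2.8,0,0,0,160]
    - [0,0,2.9,0,0,0,160]
    - [0,0,3.0,0,0,0,160]
    - [0,0,3.05,0,0,0,160]
    - [0,0,3.05,0,0,0,160]

```text
time: 7.2
eef_pos: [0.6151, -0.3076, 0.1039]
eef_rot: [0.0, 0.973, 0.233, 0.0]
force: [-1.1, 0.1, -1.2]
grip_width: 0.0504
```

Call:
move_arm:
  targets:
    - [0,0,0.05,0,0,0,160]
    - [0,0,0.08,0,0,0,160]
    - [0,0,0.08,0,0,0,160]

```text
time: 7.58
eef_pos: [0.615, -0.3075, 0.1012]
eef_rot: [-0.0, 0.973, 0.233, -0.0]
force: [-0.3, 0.2, -1.4]
grip_width: 0.0506
```

Call:
move_arm:
  targets:
    - [0,0,0.03,0,0,0,160]
    - [0,0,0.03,0,0,0,160]

```text
time: 7.82
eef_pos: [0.6151, -0.3076, 0.1004]
eef_rot: [0.0, 0.973, 0.233, 0.0]
force: [-0.0, 0.5, 0.6]
grip_width: 0.0509
```

Call:
move_arm:
  targets:
    - [0,0,0.03,0,0,0,160]
    - [0,0,0.03,0,0,0,160]

```text
time: 8.07
eef_pos: [0.6152, -0.3075, 0.1002]
eef_rot: [0.0, 0.973, 0.233, 0.0]
force: [-1.9, 3.3, 10.6]
grip_width: 0.0506
```

Call:
move_arm:
  targets:
    - [0,0,-0.02,0,0,0,160]
    - [0,0,-0.02,0,0,0,85]
    - [0,0,-0.02,0,0,0,70]
    - [0,0,-0.02,0,0,0,40]
    - [0,0,-0.02,0,0,0,0]
    - [0,0,-0.02,0,0,0,0]
    - [0,0,-0.5,0,0,0,0]
    - [0,0,-1,0,0,0,0]

```text
time: 9.07
eef_pos: [0.6152, -0.3076, 0.1308]
eef_rot: [0.0, 0.973, 0.233, 0.0]
force: [0.2, 0.1, -0.1]
grip_width: 0.0852
```

Call:
move_arm:
  targets:
    - [0,0,-1.5,0,0,0,0]
    - [0,0,-3.5,0,0,0,0]
    - [0,0,-4.5,0,0,0,0]
    - [0,0,-4.5,0,0,0,0]

```text
time: 9.57
eef_pos: [0.6161, -0.3082, 0.2688]
eef_rot: [0.002, 0.973, 0.233, 0.002]
force: [0.0, -0.3, -0.4]
grip_width: 0.0855
```

Run:
```python
from h import *
s=status.read_state();print(s['eef_pos'],s['joint_positions'])
f=grab_frame('wrist');g=grab_frame('scene')
cv2.imwrite('pics/p4.png',np.hstack([cv2.resize(f['image'],(400,300)),cv2.resize(g['image'][250:400,70:330],(400,300))])[:,:,::-1])
```

```text
[ 0.6161 -0.3082  0.2688] [-0.5504  0.5638  1.1403  0.      1.4312  0.5505]
```

View pics/p4.png

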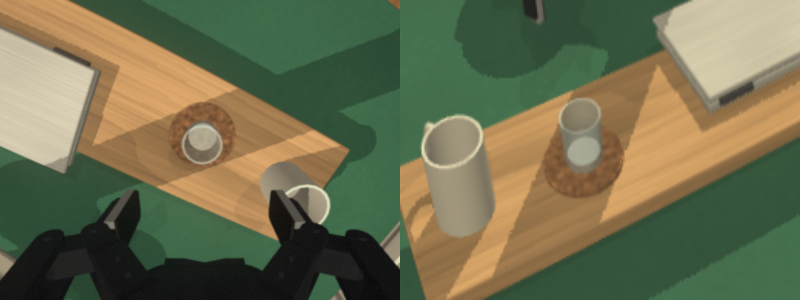

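```bash
cat >> h.py <<'E'
from scipy.spatial.transform import Rotation as Rn
PSI=.029
def Rt(a,psi=PSI):
    a=np.radians(a);f=np.array([np.cos(psi),np.sin(psi),0]);u=np.array([0,0,1.])
    x=f*np.sin(a)+u*np.cos(a);z=f*np.cos(a)-u*np.sin(a);return np.c_[x,np.cross(z,x),z]
def full(p,a):
    s=status.read_state();R=Rq(s['eef_rot']);return np.r_[to(p,s),np.degrees(Rn.from_matrix(R.T@Rt(a)).as_rotvec())/10]
E
python3 - <<'E'
from h import *
print(full([.42,-.02,.22],40))
E
```

```text
[ -1.4556 -11.485    1.494   -1.0993   4.9142   2.3634]
```

Call:
move_arm:
  targets:
    - [-1.5,-11.5,1.5,-1.1,4.9,2.35,0]
    - [-1.5,-11.5,1.5,-1.1,4.9,2.35,255]
    - [-1.5,-11.5,1.5,-1.1,4.9,2.35,255]
    - [-1.5,-11.5,1.5,-1.1,4.9,2.35,255]
    - [-1.5,-11.5,1.5,-1.1,4.9,2.35,255]
    - [-1.5,-11.5,1.5,-1.1,4.9,2.35,255]
    - [-1.5,-11.5,1.5,-1.1,4.9,2.35,255]
    - [-1.5,-11.5,1.5,-1.1,4.9,2.35,255]

```text
time: 10.68
eef_pos: [0.4743, -0.0341, 0.2327]
eef_rot: [-0.051, 0.912, 0.06, 0.403]
force: [1.5, 1.0, 0.0]
grip_width: 0.0005
```

Run:
```python
from h import *
s=status.read_state();print(s['joint_positions'],s['eef_pos'],s['grip_width']);print(full([.42,-.02,.22],40),full([.41,-.02,.1],40))
```

```text
[-0.5647  0.2317  2.3436  1.758   0.5457 -0.7211] [ 0.4743 -0.0341  0.2327] 0.0004999819129268122
[-1.4893 -0.7185 -0.9699 -0.6983  0.2237  0.2659] [-4.6776 -0.5885  1.4651 -0.6983  0.2237  0.2659]
```

```bash
cat >> h.py <<'E'
def fk(q,k):
    a,h,L1,b,L2,Lt=k;Y=lambda t:Rn.from_euler('y',t).as_matrix();Z=lambda t:Rn.from_euler('z',t).as_matrix()
    R1=Z(q[0]);p=R1@[a,0,h];R2=R1@Y(q[1]);p=p+R2@[0,0,L1];R3=R2@Y(q[2]);p=p+R3@[b,0,L2]
    R=R3@Z(q[3])@Y(q[4]);return p+R@[0,0,Lt],R[:,2]
E
python3 - <<'E'
from h import *
from scipy.optimize import least_squares as ls
s=status.read_state()
D=[([-1.196,.494,1.345,0,1.302,-.096],[.283,-.557,.242]),([-.5504,.5638,1.1403,0,1.4312,.5505],[.6161,-.3082,.2688]),(s['joint_positions'],s['eef_pos'])]
q,R=s['joint_positions'],Rq(s['eef_rot'])
for sg in (1,-1):
  q2=np.array(q);q2[3]*=sg
  print(sg,fk(q2,[0,.3,.4,0,.4,.2])[1],R[:,2])
  r=ls(lambda k:np.r_[np.concatenate([fk(np.r_[d[0][:3],sg*d[0][3],d[0][4:]],k)[0]-d[1] for d in D]),1e-3*(k-[0,.4,.4,0,.4,.25])],[0,.4,.4,0,.4,.25]);print(r.x,np.abs(r.fun[:9]).max())
E
```

```text
1 [ 0.7291  0.1418 -0.6695] [ 0.7291  0.1418 -0.6695]
[-0.1807  0.163   0.8071  0.0763  0.4511  0.4396] 0.0571055232587713
-1 [ 0.1833 -0.7198 -0.6695] [ 0.7291  0.1418 -0.6695]
[ 1.1894  0.8858 -0.7944  0.3946 -0.053  -0.4299] 0.056013981391887846
```

Run:
```python
from h import *
print(full([.44,-.02,.2],75))
```

```text
[-1.5386 -0.588  -0.0374 -0.5941 -3.2713  0.47  ]
```

Call:
move_arm:
  targets:
    - [-1.5,-0.6,0,-0.6,-3.3,0.45,255]
    - [-1.5,-0.6,0,-0.6,-3.3,0.45,255]
    - [-1.5,-0.6,0,-0.6,-3.3,0.45,255]
    - [-1.5,-0.6,0,-0.6,-3.3,0.45,255]
    - [-1.5,-0.6,0,-0.6,-3.3,0.45,255]
    - [-1.5,-0.6,0,-0.6,-3.3,0.45,255]
    - [-1.5,-0.6,0,-0.6,-3.3,0.45,255]
    - [-1.5,-0.6,0,-0.6,-3.3,0.45,255]

```text
time: 11.68
eef_pos: [0.4425, -0.0201, 0.2004]
eef_rot: [0.001, 0.992, 0.017, 0.127]
force: [-0.8, 0.1, -0.6]
grip_width: -0.0001
```

Run:
```python
from h import *
s=status.read_state();print(list(s['joint_positions'].round(4)),s['eef_pos'],Rq(s['eef_rot'])[:,2]);print(full([.44,-.02,.2],75))
```

```text
[np.float64(-0.2239), np.float64(0.2058), np.float64(2.0154), np.float64(0.094), np.float64(0.6745), np.float64(1.2475)] [ 0.4425 -0.0201  0.2004] [ 0.252   0.0027 -0.9677]
[-0.0853 -0.0074 -0.0084  0.0262  0.0405  0.0281]
```

```bash
cat >> h.py <<'E'
def fk(q,k):
    a,h,L1,b,L2,Lt,d,e=k;Y=lambda t:Rn.from_euler('y',t).as_matrix();Z=lambda t:Rn.from_euler('z',t).as_matrix()
    R1=Z(q[0]);p=R1@[a,d,h];R2=R1@Y(q[1]);p=p+R2@[0,0,L1];R3=R2@Y(q[2]);p=p+R3@[b,0,L2]
    R=R3@Z(q[3]);p=p+R@[0,e,0];R=R@Y(q[4]);return p+R@[0,0,Lt],R@Z(q[5])
E
cat > fit.py <<'E'
from h import *
from scipy.optimize import least_squares as ls
D=[([-1.196,.494,1.345,0,1.302,-.096],[.283,-.557,.242]),([-.5504,.5638,1.1403,0,1.4312,.5505],[.6161,-.3082,.2688]),([-0.5647,0.2317,2.3436,1.758,0.5457,-0.7211],[ 0.4743,-0.0341,0.2327]),([-.2239,.2058,2.0154,.094,.6745,1.2475],[.4425,-.0201,.2004])]
k0=np.array([0,.3,.4,0,.4,.25,.06,0])
k=ls(lambda k:np.r_[np.concatenate([fk(d[0],k)[0]-d[1] for d in D]),1e-3*(k-k0)],k0)
err=np.abs(k.fun[:12]).max();k=k.x
s=status.read_state();Roff=fk(s['joint_positions'],k)[1].T@Rq(s['eef_rot'])
lo=[-2.91,-.82,.22,-1.22,.12,-3.08];hi=[2.91,2.16,2.67,4.37,2.79,3.08]
def ik(p,R,q0):
    def g(q):
        P,O=fk(q,k);return np.r_[(P-p)*5,Rn.from_matrix((O@Roff).T@R).as_rotvec()]
    r=ls(g,np.clip(q0,np.array(lo)+.01,np.array(hi)-.01),bounds=(lo,hi));return r.x,np.abs(r.fun).max()
E
python3 - <<'E'
from fit import *
print(k,err);print(Roff)
q=s['joint_positions']
for a in (75,70,65,60,55,50):
    for p in ([.42,-.02,.075],[.45,-.02,.08]): print(a,p,*ik(p,Rt(a),q))
for a in (60,75): print('end',a,*ik([.668,-.018,.23],Rt(a),q))
E
```

```text
[-0.0001  0.2576  0.5963  0.1181  0.3845  0.3247  0.0595  0.0001] 0.00030980120462842375
[[ 0. -1.  0.]
 [ 1.  0.  0.]
 [-0.  0.  1.]]
75 [0.42, -0.02, 0.075] [-0.2444  0.4788  2.2232  0.3601  0.1996  0.9527] 5.551115123125783e-16
75 [0.45, -0.02, 0.08] [-0.2243  0.4802  2.1468  0.2469  0.2686  1.0874] 4.85722573273506e-16
70 [0.42, -0.02, 0.075] [-0.2834  0.4961  2.296   1.4076  0.12   -0.1307] 0.01353853691600744
70 [0.45, -0.02, 0.08] [-0.2445  0.4901  2.2191  0.7726  0.1327  0.5449] 1.5207807844829284e-15
65 [0.42, -0.02, 0.075] [-0.2954  0.5348  2.3743  2.5016  0.2275 -1.2391] 6.661338147750939e-15
65 [0.45, -0.02, 0.08] [-0.267   0.516   2.2931  2.1814  0.1511 -0.8856] 9.902094619701578e-12
60 [0.42, -0.02, 0.075] [-0.3271  0.6014  2.456   2.7253  0.4456 -1.5027] 2.3515699998437737e-10
60 [0.45, -0.02, 0.08] [-0.2928  0.5631  2.3693  2.6336  0.3312 -1.3673] 9.775166787129308e-14
55 [0.42, -0.02, 0.075] [-0.3635  0.7113  2.5458  2.8019  0.7188 -1.6378] 3.034902804049628e-13
55 [0.45, -0.02, 0.08] [-0.322   0.6389  2.4488  2.7616  0.5605 -1.5359] 6.707385348015849e-12
50 [0.42, -0.02, 0.075] [-0.4053  0.8985  2.6544  2.8304  1.0826 -1.7624] 3.8405135523859726e-13
50 [0.45, -0.02, 0.08] [-0.3547  0.7555  2.5338  2.8115  0.8366 -1.6451] 9.579386032887846e-10
end 60 [-0.1627  0.3973  1.7034  0.1886  0.533   1.2413] 2.4177776036615007e-10
end 75 [-0.137   0.4603  1.4775  0.0528  0.9461  1.3794] 3.885780586188048e-14
```

Run:
```python
from h import *
print(full([.4385,-.02,.12],75));print(full([.4385,-.02,.068],75)); print(full([.457,-.02,.068],75))
```

```text
[-0.8056 -0.0242  2.5596  0.0262  0.0405  0.0281]
[-1.2423 -0.034   4.237   0.0262  0.0405  0.0281]
[-0.6459 -0.0139  4.3924  0.0262  0.0405  0.0281]
```

Call:
move_arm:
  targets:
    - [-0.4,0,1.3,0,0,0,255]
    - [-0.8,0,2.55,0,0,0,255]
    - [-1.0,0,3.4,0,0,0,255]
    - [-1.25,0,4.2,0,0,0,255]
    - [-1.25,0,4.25,0,0,0,255]
    - [-1.25,0,4.25,0,0,0,255]

```text
time: 12.42
eef_pos: [0.4385, -0.0205, 0.0681]
eef_rot: [-0.0, 0.992, 0.017, 0.128]
force: [-0.2, 0.1, 0.7]
grip_width: -0.0001
```

Run:
```python
from h import *
s=status.read_state();print(s['joint_positions'],s['force']); print(full([.457,-.02,.068],75))
f=grab_frame('wrist');g=grab_frame('scene')
cv2.imwrite('pics/p5.png',np.hstack([cv2.resize(f['image'],(400,300)),cv2.resize(g['image'][150:330,200:440],(400,300))])[:,:,::-1])
x=s['eef_pos']+Rq(s['eef_rot'])@[.011,0,.011];print('corner',x)
c,d=np.cos(.029),np.sin(.029)
print('tip & edge px',proj(f,[x,[.4645,-.02,.094],[.4645,-.02,.086]],s)*400/640)
```

```text
[-0.2299  0.5051  2.1812  0.2984  0.2156  1.023 ] [-0.2448  0.053   0.71  ]
[0.5944 0.0043 0.159  0.0121 0.0301 0.0289]
corner [ 0.452  -0.0201  0.0602]
tip & edge px [[202.3228 177.0328]
 [202.5613 164.516 ]
 [202.6362 162.9979]]
```

View pics/p5.png

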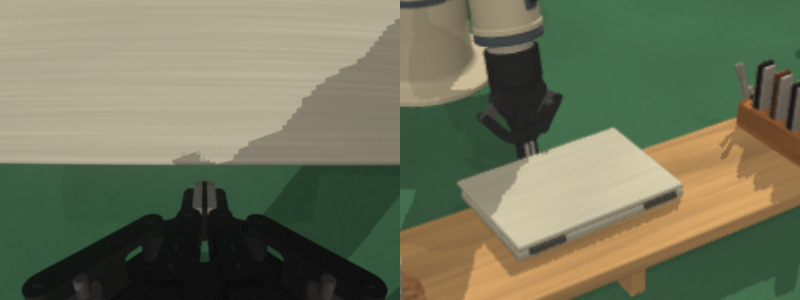

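Call:
move_arm:
  targets:
    - [0.3,0,0.08,0,0,0,255]
    - [0.5,0,0.13,0,0,0,255]
    - [0.66,0,0.18,0,0,0,255]
    - [0.66,0,0.18,0,0,0,255]

```text
time: 13.02
eef_pos: [0.4588, -0.0197, 0.0675]
eef_rot: [-0.001, 0.992, 0.017, 0.128]
force: [-3.7, -1.6, 0.4]
grip_width: 0.0003
```

```bash
cat >> h.py <<'E'
H=np.array([.6295,.085])
def corner(th,a=75,t=.023,L=.165):
    c=np.radians(th);a=np.radians(a)
    E=H+[-L*np.cos(c)-.001*np.sin(c),L*np.sin(c)+.001*np.cos(c)]
    return E+t*(np.array([np.cos(a),-np.sin(a)]) if c<a else np.array([np.cos(c),-np.sin(c)]))
def tcp(th,a=75,**k):
    c=corner(th,a,**k);A=np.radians(a)
    p=c-.009*np.array([np.sin(A),np.cos(A)])-.011*np.array([np.cos(A),-np.sin(A)])
    return np.array([p[0],-.02,p[1]])
E
python3 - <<'E'
from h import *
s=status.read_state();print(s['force'])
for th in (-1,0,2,5,10,15,20): print(th,tcp(th),to(tcp(th),s))
E
```

```text
[-3.7116 -1.6454  0.4399]
-1 [ 0.459  -0.02    0.0692] [ 0.019   0.0109 -0.0537]
0 [ 0.4589 -0.02    0.0721] [ 0.0419  0.0112 -0.1469]
2 [ 0.459  -0.02    0.0778] [ 0.0926  0.0119 -0.3321]
5 [ 0.4595 -0.02    0.0865] [ 0.1806  0.0133 -0.606 ]
10 [ 0.4612 -0.02    0.1007] [ 0.3587  0.0169 -1.0507]
15 [ 0.4643 -0.02    0.1148] [ 0.5747  0.0218 -1.4778]
20 [ 0.4685 -0.02    0.1285] [ 0.8271  0.0281 -1.8838]
```

Call:
move_arm:
  targets:
    - [0.04,0,-0.15,0,0,0,255]
    - [0.09,0,-0.33,0,0,0,255]
    - [0.13,0,-0.47,0,0,0,255]
    - [0.18,0,-0.61,0,0,0,255]

```text
time: 13.52
eef_pos: [0.4595, -0.0197, 0.087]
eef_rot: [-0.0, 0.992, 0.017, 0.128]
force: [-3.9, 1.6, -3.8]
grip_width: -0.0002
```

Run:
```python
from h import *
s=status.read_state()
f=grab_frame('wrist');g=grab_frame('scene')
cv2.imwrite('pics/p6.png',np.hstack([cv2.resize(f['image'],(400,300)),cv2.resize(g['image'][150:330,200:440],(400,300))])[:,:,::-1])
for th in (8,12,16,20,25,30): print(th,tcp(th),to(tcp(th),s))
```

```text
8 [ 0.4604 -0.02    0.095 ] [ 0.0944  0.0109 -0.2506]
12 [ 0.4623 -0.02    0.1064] [ 0.2525  0.0144 -0.5995]
16 [ 0.465  -0.02    0.1175] [ 0.4346  0.0188 -0.9362]
20 [ 0.4685 -0.02    0.1285] [ 0.6397  0.0239 -1.2591]
25 [ 0.4739 -0.02    0.1417] [ 0.9269  0.0315 -1.6408]
30 [ 0.4805 -0.02    0.1544] [ 1.2463  0.0403 -1.9956]
```

View pics/p6.png

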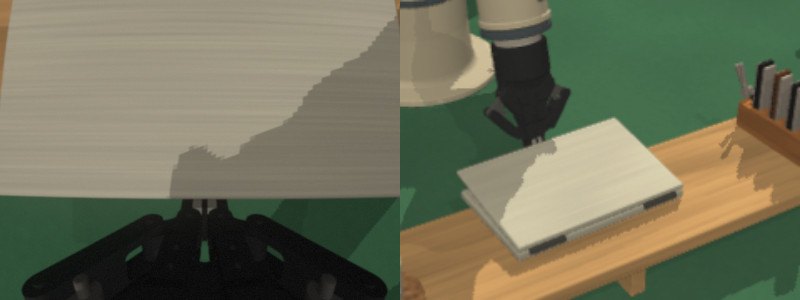

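Call:
move_arm:
  targets:
    - [0.1,0,-0.25,0,0,0,255]
    - [0.17,0,-0.42,0,0,0,255]
    - [0.25,0,-0.6,0,0,0,255]
    - [0.34,0,-0.77,0,0,0,255]
    - [0.43,0,-0.94,0,0,0,255]
    - [0.64,0,-1.26,0,0,0,255]
    - [0.93,0,-1.64,0,0,0,255]
    - [1.25,0,-2.0,0,0,0,255]

```text
time: 14.62
eef_pos: [0.4809, -0.019, 0.1549]
eef_rot: [-0.0, 0.992, 0.017, 0.128]
force: [-2.8, 0.2, -3.8]
grip_width: -0.0002
```

Run:
```python
from h import *
s=status.read_state();print(s['joint_positions'])
for th in range(35,95,5): print(th,tcp(th),to(tcp(th),s))
```

```text
[-0.2014  0.3386  1.9955  0.1049  0.5588  1.2538]
35 [ 0.4882 -0.02    0.1665] [ 0.3333  0.0443 -0.3124]
40 [ 0.4969 -0.02    0.1779] [ 0.7097  0.0553 -0.6052]
45 [ 0.5065 -0.02    0.1885] [ 1.1103  0.0673 -0.8636]
50 [ 0.5171 -0.02    0.1981] [ 1.5322  0.0802 -1.0856]
55 [ 0.5285 -0.02    0.2068] [ 1.9721  0.0939 -1.2696]
60 [ 0.5405 -0.02    0.2145] [ 2.4267  0.1082 -1.4141]
65 [ 0.5533 -0.02    0.221 ] [ 2.8924  0.1231 -1.518 ]
70 [ 0.5665 -0.02    0.2265] [ 3.3658  0.1384 -1.5806]
75 [ 0.5802 -0.02    0.2307] [ 3.8433  0.1541 -1.6014]
80 [ 0.5923 -0.02    0.2333] [ 4.2543  0.1678 -1.5827]
85 [ 0.6046 -0.02    0.2348] [ 4.6627  0.1815 -1.5281]
90 [ 0.617  -0.02    0.2353] [ 5.0651  0.1953 -1.4379]
```

Call:
move_arm:
  targets:
    - [0.33,0,-0.31,0,0,0,255]
    - [0.71,0,-0.61,0,0,0,255]
    - [1.11,0,-0.86,0,0,0,255]
    - [1.53,0,-1.09,0,0,0,255]
    - [1.97,0,-1.27,0,0,0,255]
    - [2.43,0,-1.41,0,0,0,255]
    - [2.89,0,-1.52,0,0,0,255]
    - [3.37,0,-1.58,0,0,0,255]

```text
time: 15.62
eef_pos: [0.5672, -0.0159, 0.2265]
eef_rot: [-0.0, 0.992, 0.017, 0.128]
force: [-3.3, -3.4, -0.3]
grip_width: -0.0001
```

Run:
```python
from h import *
s=status.read_state()
f=grab_frame('wrist');g=grab_frame('scene')
cv2.imwrite('pics/p7.png',np.hstack([cv2.resize(f['image'],(400,300)),cv2.resize(g['image'][110:290,200:440],(400,300))])[:,:,::-1])
for th in range(70,112,5): print(th,tcp(th),to(tcp(th),s))
```

```text
70 [ 0.5665 -0.02    0.2265] [-0.0245  0.1347 -0.0047]
75 [ 0.5802 -0.02    0.2307] [ 0.4529  0.1504 -0.0252]
80 [ 0.5923 -0.02    0.2333] [ 0.864   0.1641 -0.0063]
85 [ 0.6046 -0.02    0.2348] [1.2723 0.1779 0.0486]
90 [ 0.617  -0.02    0.2353] [1.6747 0.1916 0.139 ]
95 [ 0.6293 -0.02    0.2347] [2.0682 0.2052 0.2644]
100 [ 0.6416 -0.02    0.233 ] [2.4497 0.2186 0.4237]
105 [ 0.6537 -0.02    0.2302] [2.8165 0.2316 0.6157]
110 [ 0.6656 -0.02    0.2264] [3.1656 0.2442 0.839 ]
```

View pics/p7.png

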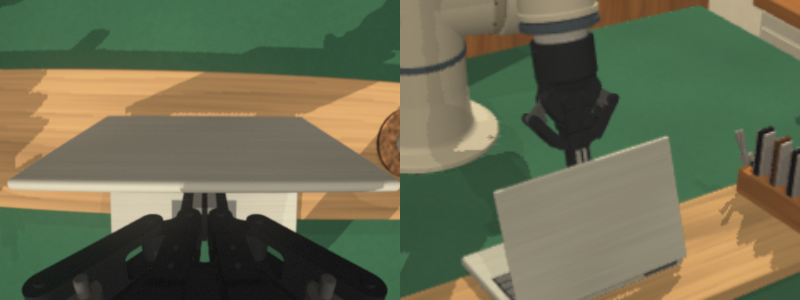

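Call:
move_arm:
  targets:
    - [0.45,0,-0.02,0,0,0,255]
    - [0.86,0,0,0,0,0,255]
    - [1.27,0,0.05,0,0,0,255]
    - [1.67,0,0.14,0,0,0,255]
    - [2.07,0,0.26,0,0,0,255]
    - [2.45,0,0.42,0,0,0,255]
    - [2.67,0,0.53,0,0,0,255]
    - [2.67,0,0.53,0,0,0,255]

```text
time: 16.73
eef_pos: [0.6483, -0.0129, 0.2305]
eef_rot: [-0.0, 0.992, 0.017, 0.128]
force: [-0.4, -0.2, -0.5]
grip_width: 0.0002
```

Run:
```python
from h import *
from scipy.optimize import least_squares as ls
s=status.read_state();print(s['eef_pos'],[ (th,to(tcp(th),s).round(3)) for th in (102,105,110)])
f=grab_frame('wrist');g=grab_frame('scene');t=grab_frame('top')
for n,x in (('w',f),('s',g),('t',t)): save(x,n+'8.png')
cv2.imwrite('pics/p8.png',np.hstack([cv2.resize(f['image'],(400,300)),cv2.resize(g['image'][80:290,180:460],(400,300))])[:,:,::-1])
def C(th,zz):  # lid back-face corners at front edge & hinge end
    c=np.radians(th);o=[]
    for y in (.125,-.125):
        for L in (.165,.165):
            pass
    return o
```

```text
[ 0.6483 -0.0129  0.2305] [(102, array([-0.054,  0.234, -0.066])), (105, array([0.165, 0.242, 0.053])), (110, array([0.514, 0.255, 0.276]))]
```

View pics/p8.png

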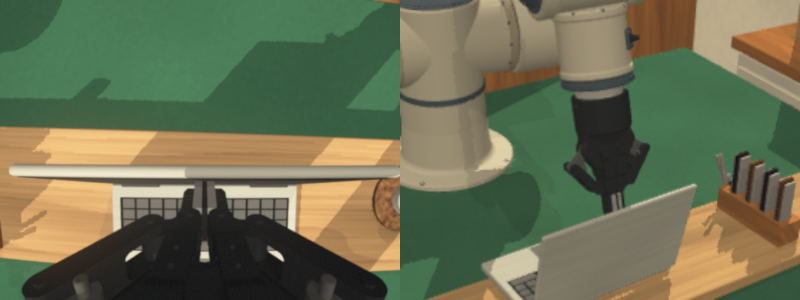

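```bash
cat > lid.py <<'E'
from h import *
def lidpts(th,o=(.547,-.018),psi=.029):
    c=np.radians(th);P=[]
    for y in (.125,-.125):
        for l,h in ((.165,.001),(.165,.009),(.0,.009),(.0,.001)):
            x=.0825-l*np.cos(c)+ (-h)*(-np.sin(c)) ; z=.085+l*np.sin(c)+h*np.cos(c)
            P.append([o[0]+x*np.cos(psi)-y*np.sin(psi),o[1]+x*np.sin(psi)+y*np.cos(psi),z])
    return np.array(P)
def iou(f,m,th,o):
    a=np.zeros((480,640),np.uint8);cv2.fillConvexPoly(a,cv2.convexHull(proj(f,lidpts(th,o)).astype(np.float32)).astype(np.int32),1)
    a=a>0;return (a&m).sum()/(a|m).sum()
E
python3 - <<'E'
from lid import *
g=grab_frame('scene')
for r in nets.outline_of('scene','screen')[:2]:
    m=r['pixels'];print(r['conf'],r['bbox'],m.sum())
    b=max((iou(g,m,th,(.547+dx,-.018+dy)),th,dx,dy) for th in range(92,116) for dx in (-.003,0,.003) for dy in (-.003,0,.003));print(b)
    print([(th,round(iou(g,m,th,(.547,-.018)),3)) for th in range(94,114,2)])
x0,y0,z=250,120,5
im=cv2.resize(g['image'][y0:y0+120,x0:x0+160],None,fx=z,fy=z,interpolation=cv2.INTER_CUBIC)[:,:,::-1].copy()
for th,c in ((100,(0,0,255)),(104,(0,255,0)),(108,(255,0,0))):
    p=((proj(g,lidpts(th))-[x0,y0]+.5)*z).astype(int)
    for i,j in ((0,4),(1,5),(1,2),(5,6),(0,1),(4,5)): cv2.line(im,tuple(map(int,p[i])),tuple(map(int,p[j])),c,1)
cv2.imwrite('pics/p9.png',im)
E
```

```text
0.66 [328.4, 258.4, 118.1, 95.9] 5758
(np.float64(0.9665208613728129), 104, 0, 0.003)
[(94, np.float64(0.748)), (96, np.float64(0.784)), (98, np.float64(0.82)), (100, np.float64(0.87)), (102, np.float64(0.923)), (104, np.float64(0.961)), (106, np.float64(0.925)), (108, np.float64(0.849)), (110, np.float64(0.788)), (112, np.float64(0.737))]
```

View pics/p9.png

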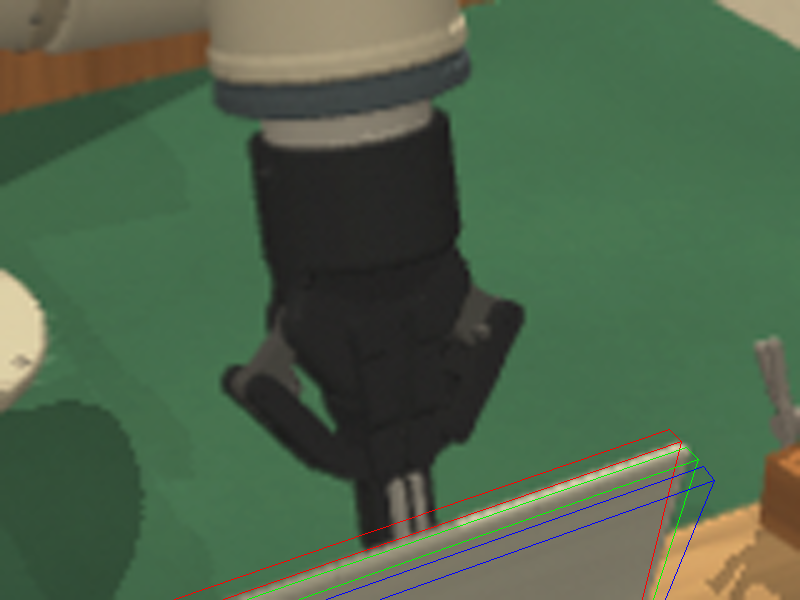

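Call:
move_arm:
  targets:
    - [0.16,0,0.05,0,0,0,255]
    - [0.3,0,0.14,0,0,0,255]
    - [0.42,0,0.21,0,0,0,255]
    - [0.42,0,0.21,0,0,0,255]

```text
time: 17.48
eef_pos: [0.6621, -0.0126, 0.2278]
eef_rot: [-0.0, 0.992, 0.017, 0.128]
force: [-0.2, 0.4, -0.2]
grip_width: 0.0004
```

```bash
cat > meas.py <<'E'
import sys
from lid import *
g=grab_frame('scene');t=grab_frame('top')
for c,f in (('scene',g),('top',t)):
  for r in nets.outline_of(c,'screen')[:1]:
    m=r['pixels']
    if c=='scene':print(r['conf'],r['bbox'],[(th,round(iou(g,m,th,(.547,-.018)),3)) for th in range(104,116)],max((iou(g,m,th,(.547+dx,-.018+dy)),th,dx,dy) for th in np.arange(104,116,.5) for dx in (-.003,0,.003) for dy in (-.003,0,.003)))
def draw(f,x0,y0,z,w,h):
    im=cv2.resize(f['image'][y0:y0+h,x0:x0+w],None,fx=z,fy=z,interpolation=cv2.INTER_CUBIC)[:,:,::-1].copy()
    for th,c in ((106,(0,0,255)),(110,(0,255,0)),(114,(255,0,0))):
        p=((proj(f,lidpts(th))-[x0,y0]+.5)*z).astype(int)
        for i,j in ((0,4),(1,5),(1,2),(5,6),(0,1),(4,5)): cv2.line(im,tuple(map(int,p[i])),tuple(map(int,p[j])),c,1)
    return im
a=draw(g,260,190,5,160,110);b=draw(t,265,195,6,133,8)
print(proj(t,lidpts(110))[[0,4]])
cv2.imwrite('pics/'+sys.argv[1],a)
E
python3 meas.py p10.png
```

```text
0.81 [332.6, 261.4, 117.6, 85.1] [(104, np.float64(0.824)), (105, np.float64(0.851)), (106, np.float64(0.882)), (107, np.float64(0.901)), (108, np.float64(0.941)), (109, np.float64(0.956)), (110, np.float64(0.93)), (111, np.float64(0.905)), (112, np.float64(0.868)), (113, np.float64(0.82)), (114, np.float64(0.777)), (115, np.float64(0.745))] (np.float64(0.9624217118997912), np.float64(109.0), 0, 0.003)
[[267.9975 184.1715]
 [375.2507 179.7889]]
```

View pics/p10.png

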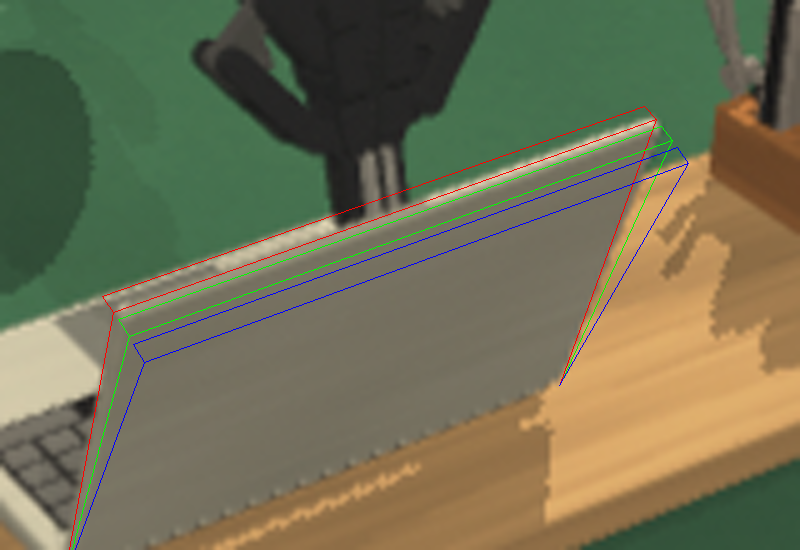

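Run:
```python
from lid import *
g=grab_frame('scene')
a=cv2.imread('pics/scene0.png');b=g['image'][:,:,::-1].copy();cv2.imwrite('pics/s10.png',b)
# shut lid: top-face corners idx1(front,+y),5(front,-y),2(hinge,+y),6
p=proj(g,lidpts(0));print('pred shut',p[[1,5,2,6]])
def prof(im,f,A,B,n,name,rng=8):
    # sample across segment A-B (world), report subpixel of strongest edge offset along the normal
    P=proj(f,np.array([A+(B-A)*t for t in np.linspace(.15,.85,n)]));d=P[-1]-P[0];d/=np.linalg.norm(d);N=np.array([-d[1],d[0]])
    s=np.arange(-rng,rng+.01,.25);L=cv2.cvtColor(im,cv2.COLOR_BGR2LAB).astype(np.float32)
    acc=0;offs=[]
    for q in P:
        X=(q+s[:,None]*N).astype(np.float32);v=cv2.remap(L,X[:,0][None],X[:,1][None],cv2.INTER_LINEAR)[0]
        acc=acc+np.linalg.norm(np.gradient(v,axis=0),axis=1)
    acc/=n;i=[k for k in range(1,len(s)-1) if acc[k]>acc[k-1] and acc[k]>=acc[k+1] and acc[k]>.25*acc.max()]
    print(name,'N',N.round(2),[(float(s[k]),round(float(acc[k]),1)) for k in i])
q=lidpts(0)
prof(a,g,q[1],q[5],20,'front top edge shut');prof(a,g,q[5],q[6],20,'-y side');prof(a,g,q[1],q[2],20,'+y side')
q=lidpts(110)
prof(b,g,q[0],q[4],40,'inner top edge @110');prof(b,g,q[1],q[5],40,'outer top edge @110');prof(b,g,q[1],q[2],20,'+y side outer');prof(b,g,q[5],q[6],20,'-y side outer')
print('px/deg',(proj(g,lidpts(111))-proj(g,lidpts(110)))[[0,1,4,5]])
```

```text
pred shut [[327.327  225.7038]
 [232.7062 258.344 ]
 [369.5843 260.0299]
 [269.9378 299.1718]]
front top edge shut N [-0.33 -0.95] [(-0.5, 11.7)]
-y side N [-0.74  0.67] [(-1.0, 7.9), (2.25, 4.0), (3.75, 3.5)]
+y side N [-0.63  0.78] [(0.0, 11.1)]
inner top edge @110 N [-0.34 -0.94] [(-0.5, 5.1), (2.5, 10.7), (5.25, 4.6)]
outer top edge @110 N [-0.34 -0.94] [(3.0, 5.3), (6.0, 10.5)]
+y side outer N [-0.91 -0.42] [(-6.5, 1.9), (1.75, 6.8)]
-y side outer N [-0.97 -0.26] [(3.25, 5.3), (5.75, 3.8), (6.5, 3.7), (7.25, 3.1)]
px/deg [[0.816  1.0417]
 [0.7991 1.0931]
 [0.7796 1.206 ]
 [0.7723 1.2604]]
```

Call:
move_arm:
  targets:
    - [0.04,0,0.03,0,0,0,255]
    - [0.08,0,0.06,0,0,0,255]
    - [0.13,0,0.09,0,0,0,255]
    - [0.17,0,0.12,0,0,0,255]
    - [0.17,0,0.12,0,0,0,255]

```text
time: 18.35
eef_pos: [0.6676, -0.0124, 0.2257]
eef_rot: [-0.0, 0.992, 0.017, 0.128]
force: [0.8, -0.1, 0.5]
grip_width: -0.0001
```

```bash
cat > prof.py <<'E'
from lid import *
g=grab_frame('scene');b=g['image'][:,:,::-1].copy();print(status.read_state()['eef_pos'],status.read_state()['force'])
def prof(im,f,A,B,n,name,rng=8):
    P=proj(f,np.array([A+(B-A)*t for t in np.linspace(.15,.85,n)]));d=P[-1]-P[0];d/=np.linalg.norm(d);N=np.array([-d[1],d[0]])
    s=np.arange(-rng,rng+.01,.25);L=cv2.cvtColor(im,cv2.COLOR_BGR2LAB).astype(np.float32);acc=0
    for q in P:
        X=(q+s[:,None]*N).astype(np.float32);v=cv2.remap(L,X[:,0][None],X[:,1][None],cv2.INTER_LINEAR)[0]
        acc=acc+np.linalg.norm(np.gradient(v,axis=0),axis=1)
    acc/=n;print(name,[(float(s[k]),round(float(acc[k]),1)) for k in range(1,len(s)-1) if acc[k]>acc[k-1] and acc[k]>=acc[k+1] and acc[k]>.25*acc.max()])
q=lidpts(110);prof(b,g,q[0],q[4],40,'inner top edge @110');prof(b,g,q[1],q[5],40,'outer')
E
python3 prof.py
```

```text
[ 0.6676 -0.0124  0.2256] [-0.3169 -0.0881  0.2693]
inner top edge @110 [(-3.75, 5.2), (-0.5, 10.3), (5.25, 4.7)]
outer [(0.0, 5.4), (3.25, 10.6)]
```

Call:
move_arm:
  targets:
    - [-0.4,0,0,0,0,0,255]
    - [-1.2,0,-0.2,0,0,0,255]
    - [-2.5,0,-1,0,0,0,255]
    - [-3.5,0,-2.5,0,0,0,255]
    - [-4,0,-4,0,0,0,255]
    - [-4,0,-4,0,0,0,255]

```text
time: 19.15
eef_pos: [0.52, -0.017, 0.314]
eef_rot: [0.0, 0.991, 0.017, 0.13]
force: [0.6, -0.6, -0.8]
grip_width: -0.0003
```

```bash
python3 prof.py
python3 - <<'E'
from h import *
g=grab_frame('scene');t=grab_frame('top')
a=cv2.resize(g['image'][170:400,60:500],(798,330));b=cv2.resize(t['image'][180:320,120:540],(798,266))
cv2.imwrite('pics/p11.png',np.vstack([a,b])[:,:,::-1])
E
```

```text
[ 0.5204 -0.017   0.3124] [-0.0424  0.3473 -0.115 ]
inner top edge @110 [(-2.25, 7.7), (-0.5, 8.9), (5.25, 5.5)]
outer [(1.5, 7.7), (3.25, 8.8)]
```

View pics/p11.png

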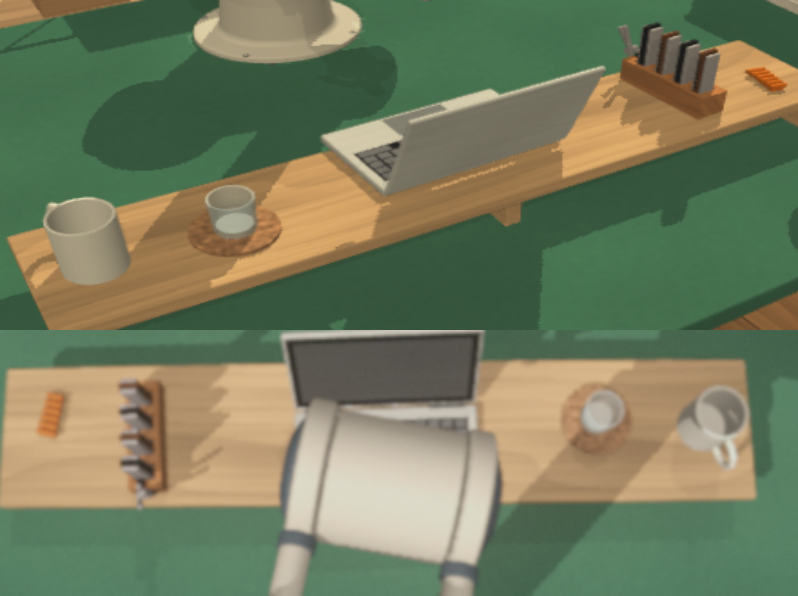

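The final picture shows the cup upright inside the coaster (scene crop about (232,215)). The lid is standing with the robot clear of it, and the mug, rack and pitch pipe are where they were.

```bash
python3 -c "
from workcell import order;print(order.sign_off())"
```

```text
the job is handed in; nothing more can be done
None
```

The glass cup is standing upright on the cork coaster, and the laptop screen is open at about 110 degrees. I handed the job in at about 19 s of the 62 s allowed.

- **Cup:** I gripped it at 25 N, lifted it off the shut lid and lowered it until it touched the cork, with about 10 N at contact. The pictures taken afterwards show its whole foot on the cork, close to the centre.
- **Screen:** I raised the lid with the closed fingertips under its front lip, then pushed it in small steps. The scene camera showed its top edge within about 0.5 px (about 0.4 degrees) of the 110 degree position. It read the same after the arm backed away, and the wrist force was near zero.
- **Other items:** In the last picture the harmonicas, pitch pipe and mug are where they started, and I never came near them with the arm.
- **Disagreement:** At the step before last, the network's outline put the screen at about 109 degrees. Edge matching, checked against the shut lid, said about 107.5, and the fingertip position said about 107.8. I trusted the last two, so the true angle could be 1 to 1.5 degrees more than 110.

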